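# Pop and open a cuvette holder

### The arm

A 6-joint arm with a two-finger parallel gripper is mounted at the origin on the work surface. World frame = base frame: x ahead of the robot, y to its left, z up, the work surface at z = 0. Lengths are in m, angles in rad, forces in N, time in s.
With the tool pointing down it reaches from about 0.3 to 0.875 m from the base axis. Payload 6.4 kg.
Tool frame: the origin (TCP) lies between the finger pads; the fingertips stand 19 mm ahead of it and the grasp point (between the pads) is the TCP; z points along the fingers, y is the direction in which the jaws open and shut (so a half turn about z gives the same grasp; the last joint's range is limited). The gripper opens to 88 mm and grips with 3 to 60 N. Pads are 18 mm wide; open, the fingers measure 123 mm over their backs; the gripper's body (75 mm by 187 mm) begins 45 mm behind the grasp point.
Start: joints at [-1.31, 0.181, 1.607, -0, 1.354, -0.206], TCP at [0.259, -0.513, 0.258] pointing down, gripper open.
Joint ranges: [-2.99, 2.99], [-0.89, 2.07], [0.3, 2.58], [-1.14, 4.28], [0, 2.63], [-3.12, 3.12]. Speed limits (rad/s): [2.57, 2.57, 3.01, 3.14, 3.14, 3.14].

### API

Orientations are given as a unit quaternion [w, x, y, z].
In Python, from rig import arm gives the robot as it stands.
- The arm moves only by the shell command python3 -m inch 'ROWS' [OPENING] [FORCE]. ROWS is JSON, a list of rows, each a list of 4 numbers: the shift along the tool's x, y, z in cm, then the turn about the tool's z in degrees. In form: [[tx, ty, tz, turn], ...]. A call has 1 to 10 rows; each row is the pose to reach, as a shift and turn from the pose commanded when the call began, along the tool's axes at that moment; what a row does not reach only later rows make up. A row lasts 1/12 s, in which the tool goes at most 41.7 mm and 7.16 degrees, less where a joint would pass 70% of its speed; a pose out of reach is approached as far as the arm can. A call with a gripper value outside its range is refused whole. OPENING is the finger opening in cm, from 0 to 8.81, set as the call begins (- or left out, the last holds). The fingers move at their own pace and stop on an object; FORCE is the grip in N (left out, the last holds). Time passes only in rows, so rows that repeat a pose let the fingers close. It gives the time, the measured TCP pose, the force and the opening at its end, in the units of the state.
- arm.get_state(): the state, without advancing time (a new reading comes with each control period).
- arm.get_image(name): name is "scene" or "side" or "wrist"; returns the picture (480x640x3 uint8, blue, green, red); there is no depth.
- arm.camera_model(name): a dict with "camera_matrix" (3x3 intrinsics, pixels), "camera_from_world" (4x4, takes a point from world to camera coordinates); the wrist camera has in their place "mount" (4x4, takes a point from camera to tool coordinates, whose origin is the TCP and whose axes are the flange's). Camera axes: x right, y down, z forward; pixel columns grow to the right and rows downward; lengths in m; the calibration is good to about 2 mm. A picture is of the moment at which its call begins: read the wrist's pose just before it. camera_model takes no time and is no camera call.
- arm.close_job(): hands the job in, once; it reports no verdict.
The state is a dict: "t": time; "joint_pos": joint angles; "joint_velocities": joint speeds; "effort": joint torques, N m; "ee_pos": TCP position; "tcp_rot": TCP orientation; "ft_force": force on the tool from outside, world axes, zero at the start; "moment": the same for the moment, N m; "opening": opening from 0.0 (shut) to 1.0 (fully open).
Only numpy, scipy, OpenCV 4.12 (cv2) and the standard library are available. Lean on these libraries where they do the work, as an engineer would, in place of code of your own. Each camera call takes 0.05 s, during which the arm holds its last target. There are 200 camera calls.

### The job

Open the cuvette holder: press its blue release tab down so that the orange lid springs up part way, then push the lid with the fingers until it is fully open and stays leaning back on its stop. Only press and push: pick nothing up, leave the holder standing where it is and leave the vial, rack and other glassware undisturbed.

Things in the scene. Friction and masses are not known exactly. Their poses are not given: they have to be found in the camera images.
- holder: Grey box, loose on rubber feet on the bench (2 to 3 kg; over 10 N sideways may move it). Main body 130 mm long (own x -55 to +75 mm), 110 wide (y), 75 high, with an open well under the lid. In front (own -x) a 56 mm wide, 30 high foot reaches x = -119 mm and carries the release tab. Origin: underside, 55 mm behind the front wall; z up. The lid's hinge is along the rear (+x) edge.
- tab_pad (a point): Press point on top of the blue tab, at holder (-97, 0, 55) mm at rest, 37 mm in front of the tab's pivot. The flat pad is 42 mm long (holder x -114 to -72), 44 wide, 6 thick; behind it a blue post (20 mm wide, 86 mm above the bench, front face at holder x = -71) ends in a nose hooked over the lid's tongue. Axes as the holder's at rest; it tilts with the tab.
- tab (a joint): Tilt of the release tab, rad: 0 at rest, grows as the pad is pressed down, stop at 0.20 (press point then 7 mm lower). Sprung: about 1 N starts it, 2.5 N at the press point takes it to the stop; the lid is freed between 0.11 and 0.13. It springs back when let go.
- lid (a joint): Opening of the lid, rad: 0 shut and latched; once freed, a spring arm lifts it to about 0.85 within a second and then acts no further; 1.95 is the fully open stop. The lid (90 g) moves easily: beyond 1.57 it falls open on to the stop by itself, slowly; let go earlier, it sinks back to about 0.85.
- lid_hinge (a point): Middle of the lid's hinge line, fixed on the holder at holder (77.5, 0, 79) mm; the hinge line runs along the holder's y. The axes are the holder's.
- lid_front (a point): Middle of the orange lid's front edge, 130 mm from the hinge line; lid 6 mm thick, 112 wide; an 18 mm wide tongue in the middle reaches 10 mm further. At angle a it lies 130 cos(a) mm towards holder -x from the hinge and 130 sin(a) above it; the underside comes to face holder -x (tab side): push it towards holder +x.
- vial: Bystander: small amber vial with a white cap, 26 mm across, 55 mm high, standing beside the holder. Origin: centre of its underside.
- cuvette_rack: Bystander: white block 50 x 90 x 30 mm with four clear cuvettes standing to 46 mm, beside the holder. Origin: centre of its underside.
- bottle_amber: Bystander: amber bottle, 60 mm across, 130 mm high. Origin: centre of its underside.
- bottle_white: Bystander: white bottle, 60 mm across, 130 mm high. Origin: centre of its underside.
- jar: Bystander: clear jar, 60 mm across, 75 mm high. Origin: centre of its underside.
- beaker: Bystander: clear open beaker, 70 mm across, 85 mm high. Origin: centre of its underside.
- syringe: Bystander: glass syringe lying along its own x, about 170 mm long, 22 mm wide, 16 mm thick. Origin: under its barrel.
Not all that is in view belongs to the job. What is meant by the holder is not purple, and is the smaller of those in its own colour.

How it is judged:
On the way, in this order (a step that is already met when the one before it is completed fails the run):
1. the release tab is pressed down while the lid is still down (value of joint tab above 0.09 rad and value of joint lid below 0.3 rad and contact force between the fingers and holder above 0.5 N).
2. the lid has sprung up part way (value of joint lid above 0.6 rad), for 0.1 s.
3. the fingers push the lid to nearly upright and beyond (value of joint lid above 1.3 rad and contact force between the fingers and holder above 0.05 N).
At the end, for the whole second after the job is handed in: The lid leans back at its open stop (joint above 1.85 rad) and rests there, the tab has sprung back (below 0.04 rad), the holder stands flat within 25 mm of where it began, and no bystander has moved more than 20 mm (value of joint lid above 1.85 rad and value of joint tab below 0.04 rad and distance of holder from where it was at the start of the episode below 0.025 m and angle between holder's own z axis and vertical below 0.03 rad and linear speed of holder below 0.01 m/s and distance of each of vial, cuvette_rack, bottle_amber, bottle_white, jar, beaker, syringe from where it was at the start of the episode below 0.02 m); the robot touches nothing.
It fails at once if the holder is lifted, tipped or shoved more than 30 mm (distance of holder from where it was at the start of the episode above 0.03 m or angle between holder's own z axis and vertical above 0.12 rad or height (world z) of holder above 0.012 m).
It fails at once if a bystander is lifted, knocked over or pushed away (distance of any of vial, cuvette_rack, bottle_amber, bottle_white, jar, beaker, syringe from where it was at the start of the episode above 0.03 m or height (world z) of any of vial, cuvette_rack, bottle_amber, bottle_white, jar, beaker, syringe above 0.015 m or angle between any of vial, cuvette_rack, bottle_amber, bottle_white, jar, beaker, syringe's own z axis and vertical above 0.5 rad).
It also fails if it takes over 45 s, if anything falls off the work surface, if the arm or the gripper's body presses on something with over 40 N, if the wrist force passes 120 N, or if a joint passes its speed limit or range.

## Working session

There is one attempt and no reset: what is moved stays moved. The work goes in short steps, Python scripts to look and compute and a shell command to move; the robot and the scene stay as the last step left them, time stands still between calls to the robot, and variables do not carry over. Pictures are saved under pics/ and viewed, about 8 in all and at most 12, crops included, and the job is handed in when it is done.

```bash
mkdir -p pics; ls; python3 - <<'E'
from rig import arm
import cv2,numpy as np
s=arm.get_state();print(s['t'],s['ee_pos'],s['tcp_rot'])
a=arm.get_image("scene");b=arm.get_image("side")
cv2.imwrite("pics/scene.png",a);cv2.imwrite("pics/side.png",b)
for n in("scene","side"):
  m=arm.camera_model(n);print(np.round(m["camera_matrix"],1).tolist(),np.round(m["camera_from_world"],3).tolist())
E
```

```text
pics
0.0 [ 0.25864419 -0.51299395  0.25683308] [-8.52306121e-04  9.72890249e-01  2.31265725e-01 -2.15516501e-05]
[[564.3, 0.0, 316.2], [0.0, 564.3, 231.4], [0.0, 0.0, 1.0]] [[-0.623, 0.782, 0.002, 0.255], [0.586, 0.468, -0.661, -0.219], [-0.518, -0.411, -0.75, 1.436], [0.0, 0.0, 0.0, 1.0]]
[[565.6, 0.0, 319.2], [0.0, 565.6, 228.3], [0.0, 0.0, 1.0]] [[-0.837, -0.547, 0.017, 0.383], [-0.403, 0.595, -0.695, 0.239], [0.37, -0.589, -0.718, 1.239], [0.0, 0.0, 0.0, 1.0]]
```

View pics/scene.png

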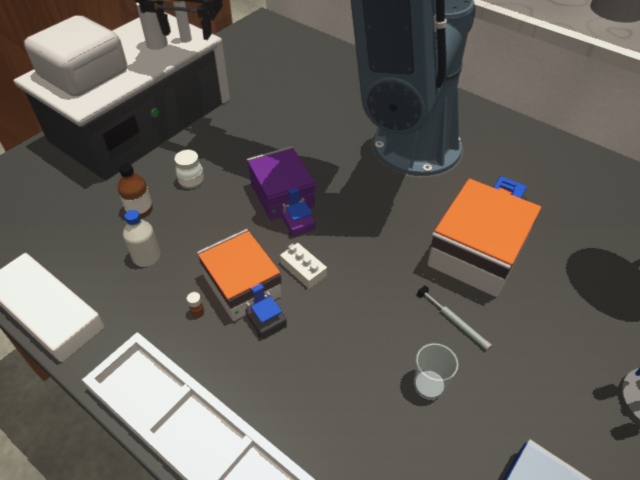

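View pics/side.png

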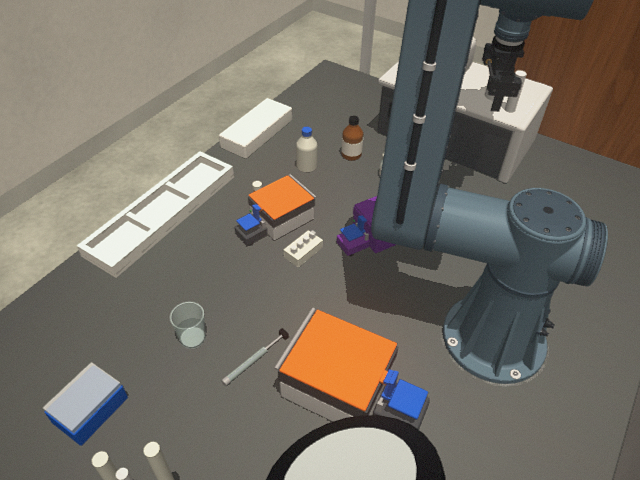

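The scene view shows three lookalikes: a purple holder at (282,185), a large grey one with an orange lid at (485,235), and a small grey one with an orange lid at (240,275), whose tab is at (266,309). I choose the small grey one. It also appears in the side view at (283,205), with its tab at (249,222). The vial is at (195,303) and the rack at (303,264).

```bash
cat > h.py <<'E'
import cv2,numpy as np
from rig import arm
def ray(n,uv):
    m=arm.camera_model(n);K=np.array(m["camera_matrix"]);T=np.array(m["camera_from_world"])
    R=T[:3,:3];return -R.T@T[:3,3],R.T@np.linalg.inv(K)@[uv[0],uv[1],1]
def plane(n,uv,z):
    o,d=ray(n,uv);return o+d*(z-o[2])/d[2]
def tri(u1,u2):
    a,d=ray("scene",u1);b,e=ray("side",u2)
    s=np.linalg.lstsq(np.c_[d,-e],b-a,rcond=None)[0];p=a+s[0]*d;q=b+s[1]*e
    return (p+q)/2,np.linalg.norm(p-q)
def blobs(im,lo,hi,box,minA=40):
    h=cv2.inRange(cv2.cvtColor(im,cv2.COLOR_BGR2HSV),lo,hi);m=np.zeros_like(h);x0,y0,x1,y1=box
    m[y0:y1,x0:x1]=h[y0:y1,x0:x1]
    return [c for c in cv2.findContours(m,0,2)[0] if cv2.contourArea(c)>minA]
E
python3 - <<'E'
from h import *
B={"scene":(180,220,300,345),"side":(225,165,325,250)};L={}
for n in B:
  im=cv2.imread(f"pics/{n}.png")
  for c in blobs(im,(4,150,120),(20,255,255),B[n]):
    r=cv2.approxPolyDP(c,6,True)[:,0];print(n,"lid",r.tolist())
    P=np.array([plane(n,p,.082) for p in r]);print(np.round(P[:,:2],3).tolist(),np.round(np.linalg.norm(P-np.roll(P,-1,0),axis=1),3))
  for c in blobs(im,(105,150,60),(125,255,255),B[n],15):
    x=cv2.moments(c);u=(x['m10']/x['m00'],x['m01']/x['m00']);print(n,"blue",u,cv2.contourArea(c),cv2.boundingRect(c),plane(n,u,.055))
ims=[cv2.resize(cv2.imread(f"pics/{n}.png")[y0-10:y1+10,x0-10:x1+10],(390,400)) for n,(x0,y0,x1,y1) in B.items()]
cv2.imwrite("pics/crop.png",np.hstack(ims))
for n,uv in(("scene",(195,315)),("scene",(303,264))):print(plane(n,uv,.0 if uv[0]==195 else .03))
E
```

```text
scene lid [[248, 231], [199, 254], [227, 298], [279, 273]]
[[0.529, -0.08], [0.632, -0.114], [0.672, 0.001], [0.57, 0.038]] [0.108 0.122 0.108 0.125]
scene blue (265.75775422065175, 308.8244994110718) 424.5 (251, 297, 31, 26) [0.63296114 0.05853721 0.055     ]
scene blue (257.2458333333333, 287.925) 40.0 (252, 284, 12, 9) [0.60779972 0.01420089 0.055     ]
side lid [[288, 176], [249, 194], [274, 219], [313, 198]]
[[0.628, -0.11], [0.669, 0.002], [0.564, 0.038], [0.527, -0.077]] [0.119 0.111 0.121 0.106]
side blue (247.988382484361, 221.5040214477212) 186.5 (237, 214, 24, 16) [0.62892486 0.06034224 0.055     ]
[ 0.70461577 -0.0668297   0.        ]
[0.49391874 0.03283659 0.03      ]
```

View pics/crop.png

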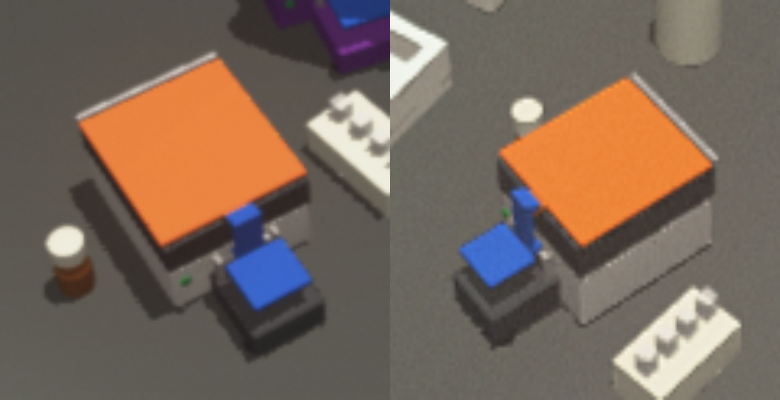

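The choice is confirmed. The lid measures about 0.124 x 0.109 m (expected 130 x 112 mm), and the blue pad at z = 0.055 agrees between the two views to about 4 mm. The crop shows a small grey body with an orange lid, the post, and a blue pad facing away from the base. In world coordinates, holder +x is about (-0.317, -0.948).

```bash
cat >> h.py <<'E'
from scipy.spatial.transform import Rotation as Ro
PRESS=np.array([.631,.0594])+.004*np.array([.317,.948]); EX=np.array([-.317,-.948])
def H(x,y,ztip):  # holder mm -> world TCP target with tip at ztip m
    e=EX/np.linalg.norm(EX);return np.r_[PRESS+(x+97)/1000*e+y/1000*np.array([-e[1],e[0]]),ztip+.019]
def go(x,y,ztip):
    s=arm.get_state();w,a,b,c=s["tcp_rot"];R=Ro.from_quat([a,b,c,w]).as_matrix()
    e=EX/np.linalg.norm(EX);d=-e@R[:2,0],np.cross(R[:2,0],-e)
    print("tx,ty,tz cm",np.round(100*R.T@(H(x,y,ztip)-s["ee_pos"]),2),"turn",-np.degrees(np.arctan2(d[1],d[0])),"F",s["ft_force"],s["t"])
E
python3 -m inch '[[0,0,-4,0],[60,-35,-4,-44.5],[60,-35,-4,-44.5],[60,-35,-4,-44.5],[60,-35,-4,-44.5],[60,-35,-4,-44.5],[60,-35,-4,-44.5],[60,-35,-4,-44.5],[60,-35,-4,-44.5],[60,-35,-4,-44.5]]' 0 20
python3 -c "
from h import *
go(-103,0,.12)"
```

```text
t: 0.93
ee_pos: [0.4636, -0.1969, 0.2976]
tcp_rot: [-0.0, 0.813, 0.582, -0.0]
ft_force: [0.1, -0.4, 0.9]
opening: 0.268
tx,ty,tz cm [30.65  7.61 15.86] turn -0.2657474466517823 F [ 0.05728713 -0.44755794  0.85039248] 0.9333
```

```bash
python3 -m inch '[[30.6,7.6,0,0],[30.6,7.6,0,0],[30.6,7.6,0,0],[30.6,7.6,0,0],[30.6,7.6,0,0],[30.6,7.6,0,0],[30.6,7.6,0,0],[30.6,7.6,0,0],[30.6,7.6,12,0],[30.6,7.6,12,0]]'
python3 -m inch '[[0,0,0,0],[0,0,0,0],[0,0,0,0]]'
python3 - <<'E'
from h import *
go(-103,0,.10)
a=arm.get_image("scene");b=arm.get_image("side");w=arm.get_image("wrist")
cv2.imwrite("pics/c2.png",np.hstack([cv2.resize(a[180:360,180:360],(400,400)),cv2.resize(w,(400,300))[:,:] if 0 else cv2.copyMakeBorder(cv2.resize(w,(400,300)),0,100,0,0,0)]))
E
```

```text
t: 1.77
ee_pos: [0.6357, 0.0683, 0.2159]
tcp_rot: [0.002, 0.812, 0.584, 0.003]
ft_force: [1.2, -1.2, -1.6]
opening: 0.006
t: 2.02
ee_pos: [0.6341, 0.066, 0.2161]
tcp_rot: [0.0, 0.813, 0.582, 0.001]
ft_force: [0.5, -0.2, 0.6]
opening: 0.009
tx,ty,tz cm [ 0.27 -0.1   9.71] turn -0.2870702222163087 F [ 0.46711885 -0.22578952  0.64815627] 2.0167
```

View pics/c2.png

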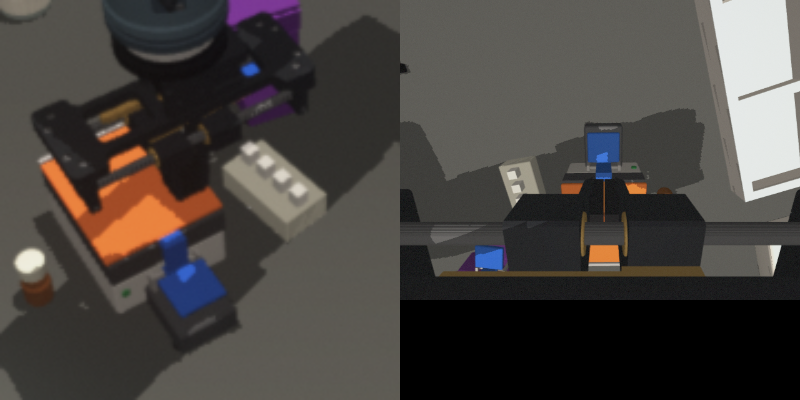

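The gripper is above the holder at tip z ≈ 0.197. In the wrist view the pad is centred on the finger line, at about (603,148) in the composite. Next I'll check the pad position numerically from the wrist picture.

```bash
python3 - <<'E'
from h import *
s=arm.get_state();m=arm.camera_model("wrist");K=np.array(m["camera_matrix"]);M=np.array(m["mount"])
w=arm.get_image("wrist");q,a,b,c=s["tcp_rot"];R=Ro.from_quat([a,b,c,q]).as_matrix()
print(np.round(M,3).tolist())
o=s["ee_pos"]+R@M[:3,3]
for k in blobs(w,(105,120,50),(125,255,255),(260,180,400,300),60):
  r=cv2.boundingRect(k);rr=cv2.minAreaRect(k);print(r,rr)
  for u in [(r[0]+r[2]/2,r[1]),(r[0],r[1]+5),(r[0]+r[2],r[1]+5),(r[0]+r[2]/2,r[1]+r[3])]:
    d=R@M[:3,:3]@np.linalg.inv(K)@[u[0],u[1],1];p=o+d*(.055-o[2])/d[2]
    e=EX/np.linalg.norm(EX);v=p[:2]-PRESS;print(u,np.round(p,3),"holder mm",np.round([v@e*1000-97,1000*(v@[-e[1],e[0]])],1))
E
```

```text
[[-0.001, -0.958, -0.286, 0.074], [1.0, -0.0, -0.001, 0.001], [0.001, -0.286, 0.958, -0.126], [0.0, 0.0, 0.0, 1.0]]
(299, 212, 53, 78) ((325.0, 250.5), (77.0, 52.0), 90.0)
(325.5, 212) [0.639 0.077 0.055] holder mm [-112.4    2.4]
(299, 217) [0.617 0.08  0.055] holder mm [-108.3  -19.7]
(352, 217) [0.659 0.066 0.055] holder mm [-108.    24.4]
(325.5, 290) [0.617 0.01  0.055] holder mm [-42.    1.9]
```

The wrist view puts the pad at width 44 mm with its front edge at -112 (expected -114) and its centre at y = +2.4, so my frame is off by only about 2 mm. I'll target (-102, 2) and descend.

```bash
python3 -c "
from h import *
go(-102,2,.062)"
python3 -m inch '[[0.1,-0.2,4,0],[0.1,-0.2,8,0],[0.1,-0.2,11,0],[0.1,-0.2,12,0],[0.1,-0.2,12.8,0],[0.1,-0.2,12.8,0],[0.1,-0.2,12.8,0]]'
python3 -c "
from h import *
go(-102,2,.055)"
```

```text
tx,ty,tz cm [ 1.600e-01 -1.000e-02  1.364e+01] turn -0.29882234560618465 F [ 1.06323224  0.04345866 -0.612877  ] 2.2167
t: 2.8
ee_pos: [0.6333, 0.0678, 0.0885]
tcp_rot: [0.001, 0.813, 0.582, 0.001]
ft_force: [0.2, -0.1, 0.9]
opening: 0.007
tx,ty,tz cm [0.03 0.24 1.45] turn -0.268651929899368 F [ 0.18916832 -0.10637334  0.91161778] 2.8
```

```bash
python3 -m inch '[[0,0.2,0.5,0],[0,0.2,1.0,0],[0,0.2,1.4,0],[0,0.2,1.6,0],[0,0.2,1.8,0],[0,0.2,2.0,0],[0,0.2,2.2,0],[0,0.2,2.2,0]]'
```

```text
t: 3.47
ee_pos: [0.6348, 0.0679, 0.0667]
tcp_rot: [0.0, 0.813, 0.583, 0.001]
ft_force: [-2.7, 4.0, 14.1]
opening: 0.004
```

The force is 14 N, so the tab is on its stop. I'll back off slightly and look.

```bash
python3 -m inch '[[0,0,-0.2,0],[0,0,-0.2,0],[0,0,-0.2,0],[0,0,-0.2,0],[0,0,-0.2,0],[0,0,-0.2,0],[0,0,-0.2,0],[0,0,-0.2,0]]'; python3 - <<'E'
from h import *
a=arm.get_image("scene");b=arm.get_image("side")
cv2.imwrite("pics/c3.png",np.hstack([cv2.resize(a[180:360,180:360],(400,400)),cv2.resize(b[120:270,200:350],(400,400))]))
E
```

```text
t: 4.13
ee_pos: [0.6345, 0.0678, 0.0672]
tcp_rot: [0.0, 0.813, 0.582, 0.001]
ft_force: [1.6, 5.7, 7.8]
opening: 0.001
```

View pics/c3.png

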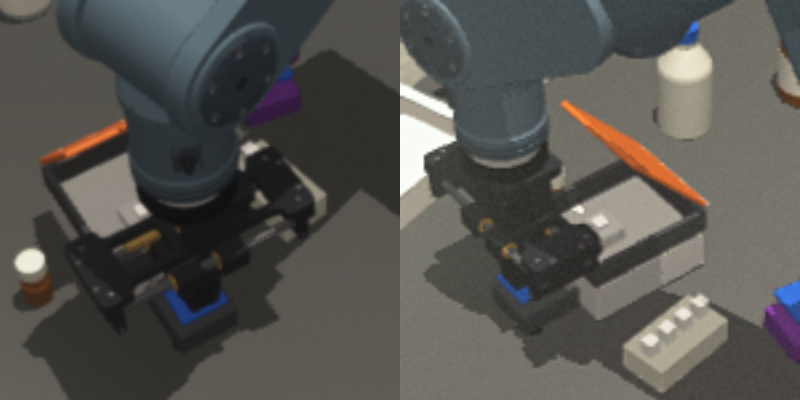

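The lid has sprung up part way; in the side view it runs from (705,203) to (565,103), clear of the gripper. Next I rise to tip z ≈ 0.162 and go towards holder +x (tool -x).

```bash
python3 -m inch '[[1,0,-2,0],[2,0,-5,0],[2,0,-8,0],[2,0,-11.5,0],[0,0,-11.5,0],[-2,0,-11.5,0],[-2,0,-11.5,0],[-2,0,-11.5,0]]'
python3 -c "
from h import *
go(85,2,.162)"
```

```text
t: 4.9
ee_pos: [0.6264, 0.0474, 0.1805]
tcp_rot: [-0.001, 0.813, 0.582, -0.001]
ft_force: [-0.3, -0.2, -0.1]
opening: 0.004
tx,ty,tz cm [-16.52   0.36  -0.04] turn -0.3702818849033301 F [-0.29889768 -0.16181873 -0.05230213] 4.9
```

```bash
python3 -m inch '[[-2,0.2,0,0],[-4,0.2,0,0],[-5.2,0.2,0,0],[-6.2,0.2,0,0],[-7.2,0.2,0,0],[-8.2,0.2,0,0],[-9.2,0.2,0,0],[-10.2,0.2,0,0],[-11.2,0.2,0,0],[-12.2,0.2,0,0]]'
python3 - <<'E'
from h import *
go(85,2,.162)
a=arm.get_image("scene");b=arm.get_image("side")
cv2.imwrite("pics/c4.png",np.hstack([cv2.resize(a[180:360,180:360],(400,400)),cv2.resize(b[120:270,200:350],(400,400))]))
E
```

```text
t: 5.73
ee_pos: [0.592, -0.0677, 0.1852]
tcp_rot: [0.002, 0.813, 0.583, 0.002]
ft_force: [3.4, -0.6, 1.8]
opening: 0.005
tx,ty,tz cm [-4.51 -0.11  0.42] turn -0.20521386622809182 F [ 3.35986296 -0.64153565  1.82270208] 5.7333
```

View pics/c4.png

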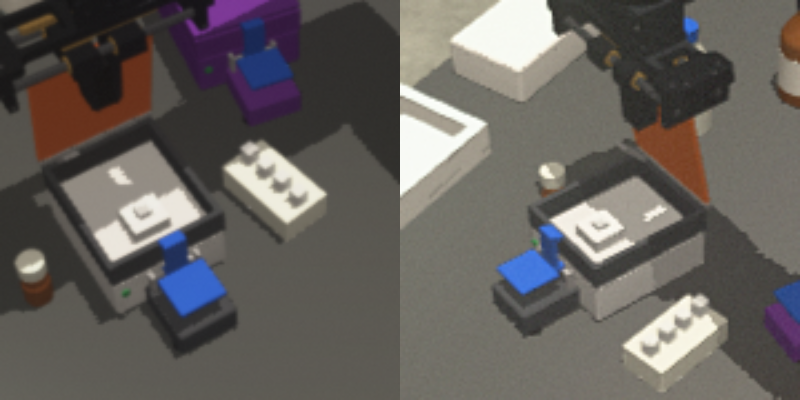

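The lid is nearly upright, standing behind the well with the fingers on it. The holder and bystanders are in place and the tab has sprung back. I'll carry on slowly.

```bash
python3 -m inch '[[-0.6,0,0,0],[-1.2,0,0,0],[-1.8,0,0,0],[-2.4,0,0,0],[-3,0,0,0],[-3.6,0,0,0],[-4.2,0,0,0],[-4.8,0,0,0],[-5.2,0,0,0],[-5.2,0,0,0]]'
python3 -m inch '[[0,0,0,0],[0,0,0,0],[1,0,0,0],[3,0,-1,0],[6,0,-3,0],[9,0,-6,0],[12,0,-9,0],[16,0,-11,0],[20,0,-11,0],[20,0,-11,0]]'
python3 -m inch '[[0,0,0,0],[0,0,0,0],[0,0,0,0],[0,0,0,0],[0,0,0,0],[0,0,0,0],[0,0,0,0],[0,0,0,0],[0,0,0,0],[0,0,0,0]]'
python3 - <<'E'
from h import *
a=arm.get_image("scene");b=arm.get_image("side")
cv2.imwrite("pics/c5.png",np.hstack([cv2.resize(a[130:350,110:330],(400,400)),cv2.resize(b[100:270,190:360],(400,400))]))
E
```

```text
t: 6.67
ee_pos: [0.573, -0.118, 0.1814]
tcp_rot: [0.0, 0.813, 0.582, -0.0]
ft_force: [-1.0, 1.0, 0.0]
opening: 0.006
t: 7.5
ee_pos: [0.6392, 0.0796, 0.294]
tcp_rot: [0.0, 0.811, 0.585, 0.003]
ft_force: [0.1, -0.2, -0.1]
opening: 0.008
t: 8.33
ee_pos: [0.6375, 0.0722, 0.2914]
tcp_rot: [0.0, 0.813, 0.582, 0.0]
ft_force: [-0.1, -0.4, -0.1]
opening: 0.01
```

View pics/c5.png

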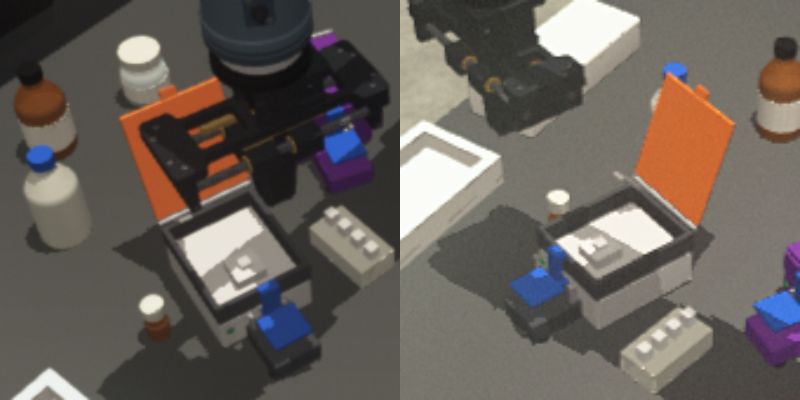

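The lid now leans back behind the holder, and the tab is up. I'll wait a little and check the angle and any holder shift by projection.

```bash
for i in 1 2; do python3 -m inch '[[0,0,0,0],[0,0,0,0],[0,0,0,0],[0,0,0,0],[0,0,0,0],[0,0,0,0],[0,0,0,0],[0,0,0,0],[0,0,0,0],[0,0,0,0]]'|head -1;done
python3 - <<'E'
from h import *
b=arm.get_image("side");cs=blobs(b,(4,150,100),(20,255,255),(190,90,360,270));print([cv2.approxPolyDP(c,4,True)[:,0].tolist() for c in cs])
m=arm.camera_model("side");K=np.array(m["camera_matrix"]);T=np.array(m["camera_from_world"])
for a in(1.57,1.75,1.85,1.95):
  o=[]
  for y in(-56,56):
    p=H(77.5-130*np.cos(a)+1,y+2,.06+.13*np.sin(a));q=K@(T[:3,:3]@p+T[:3,3]);o+=list(np.round(q[:2]/q[2],1))
  print(a,o)
x=cv2.imread("pics/side.png")
for im in(x,b):
  for c in blobs(im,(105,150,60),(125,255,255),(225,200,265,250),40):print(cv2.boundingRect(c))
E
```

```text
t: 9.27
t: 10.1
[[[304, 131], [290, 173], [316, 195], [331, 152], [321, 139]], [[346, 127], [343, 134], [349, 142], [359, 141], [359, 127]]]
1.57 [np.float64(316.4), np.float64(156.5), np.float64(288.4), np.float64(133.7)]
1.75 [np.float64(324.1), np.float64(153.5), np.float64(295.9), np.float64(131.0)]
1.85 [np.float64(328.2), np.float64(152.5), np.float64(300.0), np.float64(130.1)]
1.95 [np.float64(332.1), np.float64(151.9), np.float64(303.9), np.float64(129.7)]
(237, 214, 24, 16)
(237, 214, 24, 16)
```

```bash
python3 -c "
from rig import arm
print(arm.get_state()['ft_force']);arm.close_job()"
```

```text
[-0.84707955 -0.39464405 -0.15802503]
the job is handed in; nothing more can be done
```

The cuvette holder is open and the job is handed in, at about 10 s on the robot's clock. I pressed the blue tab of the small grey holder with closed fingers until it hit its stop, at about 14 N. The lid sprang up part way. I then pushed it past upright, and it fell back on to its stop by itself.

Last checks:
- **Lid:** its top corners in the side view match a projected angle of about 1.94 rad (the stop is 1.95).
- **Tab and holder:** the blue pad's outline in the side view is identical before and after, so the tab has sprung back and the holder has not shifted noticeably.
- **Bystanders:** the vial, rack, two bottles and jar look undisturbed in the last picture. I did not measure them. The beaker and syringe were outside that crop, and the arm did not go near them.
- **Arm:** clear of everything, with only sensor noise (under 1 N) on the force reading.

No check failed. One small disagreement: the wrist camera put the pad about 2 mm from the first estimate, and I corrected for it.

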